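Pack the drone repair kit

ROBOT

A 7-joint arm with a two-finger parallel gripper is mounted at the origin on the work surface. World frame = base frame: x ahead of the robot, y to its left, z up, the work surface at z = 0. Lengths are in m, angles in rad, forces in N, time in s.
With the tool pointing down it reaches from about 0.4 to 0.85 m from the base axis. Payload 4.5 kg.
Tool frame: the origin (TCP) lies midway between the tips of the shut fingers; the grasp point (between the pads) lies r.grip_point_offset behind it (r.grip_point_offset is the distance from the TCP to the grasp point, in m); z points along the fingers, y is the line along which they close (so a half turn about z gives the same grasp; the last joint's range is limited). The gripper opens to 88 mm and grips with 3 to 60 N. Pads are 18 mm wide; open, the fingers measure 123 mm over their backs; the gripper's body (75 mm by 187 mm) begins 45 mm behind the grasp point.
Start: joints at [-1.213, 0.689, -0.195, 1.565, 0.157, 0.902, -0.215], TCP at [0.199, 0.593, 0.239] pointing down, gripper open.
Joint ranges: [-3.01, 3.01], [-0.46, 2.08], [-1.47, 1.51], [0.13, 2.56], [-1, 4.14], [0.04, 2.09], [-2.66, 2.66]. Speed limits (rad/s): [2.57, 2.57, 3.14, 3.14, 3.14, 3.14, 3.14].

INTERFACE

Orientations are given as a unit quaternion [x, y, z, w].
In Python, from plant import r gives the robot as it stands.
- The arm moves only by the shell command python3 -m jog 'ROWS' [FORCE]. ROWS is JSON, a list of rows, each an object of numbers: "wx", "wy", "wz": the turn, a rotation vector about the world's x, y, z as a fraction of full scale; "dx", "dy", "dz": the shift along the world's x, y, z as a fraction of full scale; "hand": the closure, from 0 (fully open) to 1 (shut). In form: [{"wx": .., "wy": .., "wz": .., "dx": .., "dy": .., "dz": .., "hand": ..}, ...]. A call has 1 to 5 rows; each row shifts and turns the commanded pose from where the row before left it; what a row does not reach is not made up. Full scale, the value 1, is 0.25 m for a shift and 2 rad for a turn. A row lasts 1/12 s, in which the tool goes at most 41.7 mm and 7.16 degrees, less where a joint would pass 70% of its speed; a pose out of reach is approached as far as the arm can. A call with a number of a shift or a turn outside -1 to 1 is refused whole. A call with a gripper value outside its range is refused whole. The fingers move at their own pace and stop on an object; FORCE is the grip in N (left out, the last holds). Time passes only in rows, so rows that do not move let the fingers close. It gives the time, the measured TCP pose, the force, the opening and the grip force at its end, in the units of the state.
- r.get_state(): the state, without advancing time (a new reading comes with each control period).
- r.snapshot(name): name is "side" or "top"; returns the picture (384x512x3 uint8, red, green, blue); there is no depth.
- r.camera_info(name): a dict with "mtx" (3x3 intrinsics, pixels), "R" (3x3) and "t" (3): a world point X has camera coordinates R X + t. Camera axes: x right, y down, z forward; pixel columns grow to the right and rows downward; lengths in m; the calibration is good to about 2 mm. A picture is of the moment at which its call begins. camera_info takes no time and is no camera call.
- r.finish_job(): hands the job in; it is judged then, once.
Trained networks look in the newest picture that a camera, given by its name, has taken for a name from the list of things; names that differ only in an ending like _2 or _b are one class to them, and where a whole thing is asked for, a point or a joint stands for the part that bears it (a point fixed in the world has none). Each returns a list of dicts, best first, with "p" (0 to 1); they miss things now and then, are a little off and sometimes report something else, mostly with a low value. They report only what shows in the picture. A call takes as long as a camera call. They do not tell look-alikes from the thing itself.
- r.search_frame(camera, query): "bbox" ([left, top, right, bottom] in pixels, round what is visible of it).
- r.masks_of(camera, query): "region" (384x512 bool, what is visible of it) and "bbox" ([left, top, right, bottom] in pixels, round what is visible of it).
The state is a dict: "clock": time; "q": joint angles; "qd": joint speeds; "joint_torque": joint torques, N m; "tool_pos": TCP position; "eef_rot": TCP orientation; "contact_force": force on the tool from outside, world axes, zero at the start; "moment": the same for the moment, N m; "opening": opening from 0.0 (shut) to 1.0 (fully open); "finger_force": force on a finger pad.
Only numpy, scipy, OpenCV 4.12 (cv2) and the standard library are available. Lean on these libraries where they do the work, as an engineer would, in place of code of your own. Each camera call takes 0.05 s, during which the arm holds its last target. There are 200 camera calls.

TASK

Pack the drone repair kit: put the orange, the blue and the yellow motor and the charged green battery cell, which you lift straight up out of the charger, into the grey caddy, each in the bay whose floor has its own colour, set down (not dropped) standing upright on the bay's floor. Leave the black scrap motor where it stands and the red cell in its charger well.

Things in the scene. Friction and masses are not known exactly. Their poses are not given: they have to be found in the camera images.
- motor_orange: Drone motor with a bright orange bell, standing upright and loose on the bench: a cylinder 36 mm in diameter, 40 mm high, about 100 g, with a silver shaft and 10 mm nut on top (to 54 mm). Origin: centre of its underside, z up. Below the orange bell (14 to 40 mm up, grip it there, across any diameter) are a copper band and a black base. Motor centres start at least 85 mm apart.
- motor_blue: Drone motor with a bright blue bell, standing upright and loose on the bench: a cylinder 36 mm in diameter, 40 mm high, about 100 g, with a silver shaft and 10 mm nut on top (to 54 mm). Origin: centre of its underside, z up. Below the blue bell (14 to 40 mm up, grip it there, across any diameter) are a copper band and a black base. Motor centres start at least 85 mm apart.
- motor_yellow: Drone motor with a bright yellow bell, standing upright and loose on the bench: a cylinder 36 mm in diameter, 40 mm high, about 100 g, with a silver shaft and 10 mm nut on top (to 54 mm). Origin: centre of its underside, z up. Below the yellow bell (14 to 40 mm up, grip it there, across any diameter) are a copper band and a black base. Motor centres start at least 85 mm apart.
- motor_dark: Scrap drone motor, to be left where it stands: same size as the others (36 mm in diameter, 40 mm high) and standing among them, but with a black bell and no shaft or nut on top. Origin: centre of its underside, z up.
- cell_green: Charged battery cell, green, a flat-bottomed cylinder 21 mm in diameter, 70 mm tall, 70 g, upright in one of two wells of the black charger. Origin: centre of its underside, z up. Charger: fixed block 150 x 60 mm, 45 mm high; wells 23 mm wide, 40 mm deep, 70 mm apart. The cell's top 30 mm stand clear of the block; it comes out straight up only, over 40 mm. It stands on its own on a level floor.
- cell_red: Empty battery cell, red, same shape and size as the green one, standing in the charger's other well; to be left there. Origin: centre of its underside, z up. Which well holds which cell changes.
- pad_orange: Orange floor pad (64 x 64 x 2 mm) of one bay of the grey caddy: place of the orange motor. Origin: centre of its underside; top face 2 mm higher, 7 mm above the bench; x, y along the bay's walls. Caddy: fixed, 149 x 149 mm, two by two bays 67 x 67 mm inside, 72 mm apart; walls and dividers 5 mm thick, tops 18 mm above the bench. Which bay has which colour changes.
- pad_blue: Blue floor pad (64 x 64 x 2 mm) of one bay of the grey caddy: place of the blue motor. Origin: centre of its underside; top face 2 mm higher, 7 mm above the bench; x, y along the bay's walls. Caddy: fixed, 149 x 149 mm, two by two bays 67 x 67 mm inside, 72 mm apart; walls and dividers 5 mm thick, tops 18 mm above the bench. Which bay has which colour changes.
- pad_yellow: Yellow floor pad (64 x 64 x 2 mm) of one bay of the grey caddy: place of the yellow motor. Origin: centre of its underside; top face 2 mm higher, 7 mm above the bench; x, y along the bay's walls. Caddy: fixed, 149 x 149 mm, two by two bays 67 x 67 mm inside, 72 mm apart; walls and dividers 5 mm thick, tops 18 mm above the bench. Which bay has which colour changes.
- pad_green: Green floor pad (64 x 64 x 2 mm) of one bay of the grey caddy: place of the green cell. Origin: centre of its underside; top face 2 mm higher, 7 mm above the bench; x, y along the bay's walls. Caddy: fixed, 149 x 149 mm, two by two bays 67 x 67 mm inside, 72 mm apart; walls and dividers 5 mm thick, tops 18 mm above the bench. Which bay has which colour changes.
Not all that is in view belongs to the job. There is more than one size of the motor_orange; the one meant has the size given above.

How it is judged:
By the outcome, as a careful person would: the job done as asked, in the order asked, and still so for the second after the job is handed in, with the robot touching nothing.
It also fails if it takes over 106 s, if anything falls off the work surface, if the arm or the gripper's body presses on something with over 40 N, if the wrist force passes 120 N, or if a joint passes its speed limit or range.

## Working session

There is one attempt and no reset: what is moved stays moved. The work goes in short steps, Python scripts to look and compute and a shell command to move; the robot and the scene stay as the last step left them, time stands still between calls to the robot, and variables do not carry over. Pictures are saved under pics/ and viewed, at most 14 in all, crops included, and the job is handed in when it is done.

```bash
mkdir -p pics; ls
python3 - <<'E'
from plant import r
import cv2,numpy as np
for c in("side","top"):
    cv2.imwrite(f"pics/{c}0.png",r.snapshot(c)[...,::-1])
    i=r.camera_info(c); print(c,np.round(i["mtx"],1).tolist(),np.round(i["R"],3).tolist(),np.round(i["t"],3).tolist())
s=r.get_state();print(s,r.grip_point_offset)
E
```

```text
pics
side [[403.8, 0.0, 252.3], [0.0, 403.8, 192.5], [0.0, 0.0, 1.0]] [[0.707, -0.707, -0.013], [-0.453, -0.439, -0.776], [0.543, 0.554, -0.631]] [-0.37, 0.282, 0.598]
top [[434.1, 0.0, 259.6], [0.0, 434.1, 186.9], [0.0, 0.0, 1.0]] [[0.015, -1.0, 0.006], [-0.989, -0.016, -0.147], [0.148, -0.004, -0.989]] [-0.032, 0.537, 0.925]
{'clock': 0.1, 'q': array([-1.21319925,  0.6898738 , -0.19452913,  1.56622816,  0.157312  ,
        0.90246102, -0.21510409]), 'qd': array([-0.00039593, -0.00127066, -0.00021854, -0.00047301,  0.00195318,
        0.00044252, -0.00173014]), 'joint_torque': array([-2.06900295e-03, -5.28499997e+01, -1.27182785e+00, -1.53835952e+01,
       -5.27298474e-02,  1.94143780e-03,  4.11603594e-05]), 'tool_pos': array([0.19871805, 0.59198973, 0.23801003]), 'eef_rot': array([ 1.61150123e-01,  9.86929590e-01, -7.86014283e-04, -6.97251220e-05]), 'contact_force': array([ 0.24048066, -0.99808138,  0.01900771]), 'moment': array([ 0.00271735,  0.00060072, -0.00171543]), 'finger_force': 0.0, 'opening': 0.9996134771357822} 0.0187
```

View pics/side0.png

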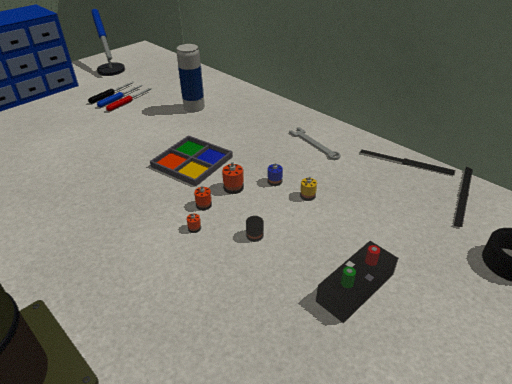

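View pics/top0.png

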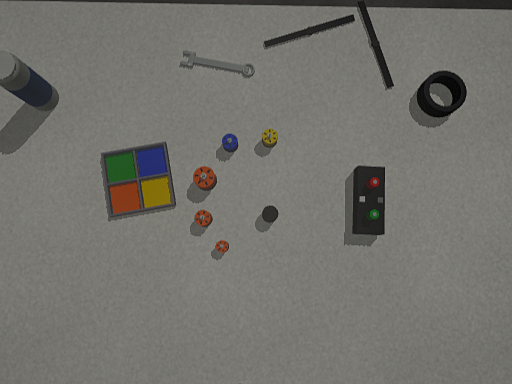

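The orange candidates, as top px / side px, are large (205,178)/(233,178), medium (203,218)/(203,198) and small (222,246)/(194,222), plus the orange pad at (125,198)/(171,161). The medium one looks like the match for the blue and yellow motors, so I'll measure it and check it in a crop.

```bash
cat > h.py <<'E'
from plant import r
import cv2,numpy as np
I={c:r.camera_info(c) for c in("side","top")}
def P(c): i=I[c]; return i["mtx"]@np.c_[i["R"],np.array(i["t"])]
def tri(ps,pt):
    X=cv2.triangulatePoints(P("side"),P("top"),np.float64(ps).reshape(2,1),np.float64(pt).reshape(2,1))[:,0]
    return X[:3]/X[3]
def proj(c,X): p=P(c)@np.r_[X,1]; return p[:2]/p[2]
def onz(c,p,z):
    i=I[c];R=np.array(i["R"]);o=-R.T@np.array(i["t"]);d=R.T@np.linalg.inv(i["mtx"])@np.r_[p,1]
    return o+d*(z-o[2])/d[2]
def cyl(c,x,y,z0,z1,rad):  # mask of upright cylinder
    a=np.linspace(0,2*np.pi,24,endpoint=False)
    q=np.array([proj(c,[x+rad*np.cos(t),y+rad*np.sin(t),z]) for z in(z0,z1) for t in a],np.float32)
    return cv2.convexHull(q)
E
python3 - <<'E'
from h import *
ims={c:r.snapshot(c) for c in I}
M={}
for n in["motor_orange","motor_blue","motor_yellow","motor_dark","cell_green","cell_red","pad_orange","pad_blue","pad_yellow","pad_green"]:
    for c in I:
        M[n,c]=[(round(d["p"],2),d["region"],d["bbox"]) for d in r.masks_of(c,n)]
        print(n,c,[(p,np.round(b).tolist(),int(m.sum()),np.round(np.argwhere(m).mean(0)[::-1],1).tolist()) for p,m,b in M[n,c] if p>.2])
import pickle;pickle.dump((M,ims),open("m.pkl","wb"))
a=cv2.resize(ims["top"][160:265,180:290],None,fx=4,fy=4,interpolation=2)
b=cv2.resize(ims["side"][155:245,180:270],None,fx=4,fy=4,interpolation=2)
o=np.zeros((420,800,3),np.uint8);o[:420,:440]=a;o[:360,440:800]=b
cv2.imwrite("pics/crop1.png",o[...,::-1])
E
```

```text
motor_orange side [(0.88, [224.0, 160.0, 243.0, 198.0], 527, [232.9, 178.5]), (0.69, [196.0, 189.0, 214.0, 210.0], 308, [202.8, 198.2]), (0.69, [188.0, 213.0, 202.0, 237.0], 265, [193.6, 222.2])]
motor_orange top [(0.87, [195.0, 166.0, 217.0, 189.0], 418, [204.6, 177.1]), (0.68, [213.0, 241.0, 228.0, 252.0], 138, [221.6, 245.6]), (0.49, [197.0, 210.0, 212.0, 222.0], 214, [202.8, 217.1])]
motor_blue side []
motor_blue top [(0.73, [261.0, 129.0, 280.0, 150.0], 230, [269.0, 136.8]), (0.53, [220.0, 134.0, 238.0, 154.0], 215, [229.2, 142.0])]
motor_yellow side [(0.78, [300.0, 174.0, 316.0, 201.0], 335, [308.2, 188.6]), (0.68, [202.0, 147.0, 227.0, 162.0], 241, [211.6, 155.7])]
motor_yellow top [(0.81, [261.0, 129.0, 280.0, 151.0], 239, [269.3, 137.6]), (0.22, [197.0, 209.0, 207.0, 226.0], 212, [203.1, 217.3])]
motor_dark side [(0.65, [247.0, 220.0, 266.0, 242.0], 415, [254.6, 228.3])]
motor_dark top [(0.46, [259.0, 206.0, 276.0, 224.0], 245, [269.5, 213.2])]
cell_green side [(0.81, [341.0, 264.0, 353.0, 289.0], 234, [347.9, 277.0])]
cell_green top [(0.5, [367.0, 208.0, 378.0, 221.0], 109,
[... 178 characters left out ...]
de [(0.74, [158.0, 152.0, 184.0, 168.0], 254, [171.5, 160.4])]
pad_orange top [(0.81, [110.0, 181.0, 142.0, 213.0], 756, [124.7, 197.0])]
pad_blue side [(0.63, [200.0, 149.0, 226.0, 162.0], 247, [211.9, 155.7]), (0.49, [270.0, 163.0, 283.0, 186.0], 326, [275.1, 174.5])]
pad_blue top [(0.66, [137.0, 144.0, 168.0, 175.0], 764, [151.7, 160.3])]
pad_yellow side [(0.6, [182.0, 166.0, 205.0, 178.0], 278, [192.7, 169.3])]
pad_yellow top [(0.97, [140.0, 177.0, 172.0, 210.0], 751, [155.9, 191.0])]
pad_green side [(0.73, [178.0, 140.0, 202.0, 156.0], 191, [190.8, 147.8])]
pad_green top [(0.95, [106.0, 152.0, 135.0, 180.0], 739, [120.7, 166.3]), (0.3, [222.0, 134.0, 238.0, 152.0], 254, [229.6, 142.1])]
```

View pics/crop1.png

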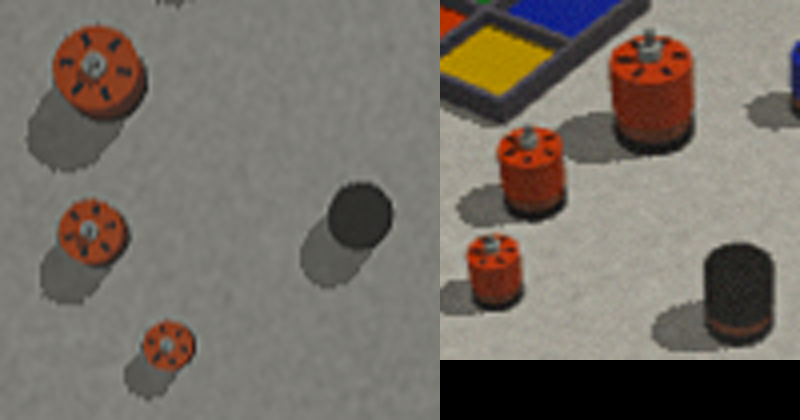

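The crop shows the medium orange motor (top 203,218; side 203,198) matching the black motor in size. The large one (205,178) and the small one (222,246) are decoys. Next I'll fit cylinders and pads in both views.

```bash
cat >> h.py <<'E'
from scipy.optimize import minimize
K=np.ones((5,5),np.uint8)
def cmask(im,hue,tol,seed,rad=22,smin=110,vmin=40):
    h=cv2.cvtColor(im,cv2.COLOR_RGB2HSV).astype(int)
    d=np.abs((h[...,0]-hue+90)%180-90)
    m=((d<=tol)&(h[...,1]>=smin)&(h[...,2]>=vmin)).astype(np.uint8)
    w=np.zeros_like(m);cv2.circle(w,tuple(int(v) for v in seed),rad,1,-1)
    m=cv2.morphologyEx(m*w,cv2.MORPH_CLOSE,K)
    n,l,s,_=cv2.connectedComponentsWithStats(m)
    return (l==1+np.argmax(s[1:,4])).astype(np.uint8) if n>1 else m
def fit(masks,x0,h,fixr=None):
    # fit upright cylinder x,y,ztop,rad of height h (visible coloured part) ; subpixel raster (x8)
    S=8; big={c:cv2.resize(m,None,fx=S,fy=S,interpolation=cv2.INTER_NEAREST) for c,m in masks.items()}
    def cost(p):
        e=0
        for c,b in big.items():
            q=cyl(c,p[0],p[1],p[2]-h,p[2],p[3])
            o=np.zeros_like(b);cv2.fillConvexPoly(o,np.round((q+.5)*S).astype(np.int32),1)
            e+=1-(o&b).sum()/max(1,(o|b).sum())
        return e
    s=np.array(x0); sim=np.vstack([s]+[s+d for d in np.diag([.008,.008,.008,.004])])
    o=minimize(cost,s,method="Nelder-Mead",options=dict(initial_simplex=sim,xatol=1e-4,fatol=1e-4))
    return o.x,o.fun
E
python3 - <<'E'
from h import *
import pickle
M,ims=pickle.load(open("m.pkl","rb"))
T={"orange":((203,198),(203,218),.04,.018,.026),"big":((233,178),(205,178),.05,.024,.034),"small":((194,222),(222,246),.03,.014,.02),"blue":((275,174),(230,142),.04,.018,.026),"yellow":((308,188),(270,137),.04,.018,.026),
"green":((348,277),(374,214),.075,.0105,.03),"red":((373,255),(374,182),.075,.0105,.03)}
sd={"big":22}
for n,(ps,pt,zt,rad,h) in T.items():
    hue=[int(cv2.cvtColor(ims[c],cv2.COLOR_RGB2HSV)[int(p[1])+3,int(p[0])-2,0]) for c,p in(("side",ps),("top",pt))]
    m={c:cmask(ims[c],hu,10,p,sd.get(n,16)) for c,p,hu in(("side",ps,hue[0]),("top",pt,hue[1]))}
    X=tri(ps,pt); p,f=fit(m,[X[0],X[1],zt,rad],h)
    print(n,hue,[int(v.sum()) for v in m.values()],"tri",X.round(3),"fit",p.round(4),round(f,3))
# pads
pts={}
for n,ps,pt in(("orange",(171,161),(125,197)),("blue",(213,156),(152,160)),("yellow",(193,169),(156,191)),("green",(190,148),(121,166))):
    hs=[int(cv2.cvtColor(ims[c],cv2.COLOR_RGB2HSV)[p[1],p[0],0]) for c,p in(("side",ps),("top",pt))]
    a=cmask(ims["side"],hs[0],10,ps,24);b=cmask(ims["top"],hs[1],10,pt,24)
    ca,cb=[np.argwhere(v).mean(0)[::-1] for v in(a,b)]
    rc=cv2.minAreaRect(np.argwhere(b)[:,::-1].astype(np.float32))
    w=[onz("top",q,.007)[:2] for q in cv2.boxPoints(rc)]
    e=w[1]-w[0]
    print(n,hs,a.sum(),b.sum(),"tri",tri(ca,cb).round(4),"rect",np.mean(w,0).round(4),np.linalg.norm(w[1]-w[0]).round(4),np.linalg.norm(w[2]-w[1]).round(4),np.degrees(np.arctan2(e[1],e[0])).round(1))
E
```

```text
orange [7, 8] [304, 215] tri [0.469 0.102 0.017] fit [0.4687 0.102  0.0353 0.0175] 0.193
big [6, 8] [456, 373] tri [0.558 0.1   0.025] fit [0.5591 0.1016 0.0424 0.0238] 0.273
small [6, 8] [199, 124] tri [0.407 0.058 0.014] fit [0.4066 0.0583 0.0261 0.0136] 0.206
blue [118, 116] [206, 181] tri [0.645 0.046 0.019] fit [0.6454 0.0474 0.0352 0.0159] 0.187
yellow [22, 24] [257, 212] tri [ 0.657 -0.046  0.02 ] fit [ 0.6566 -0.0446  0.0368  0.0172] 0.15
green [59, 64] [250, 98] tri [ 0.479 -0.272  0.057] fit [ 0.4791 -0.2699  0.0706  0.0102] 0.231
red [4, 1] [252, 114] tri [ 0.55  -0.274  0.057] fit [ 0.5493 -0.2717  0.0699  0.0109] 0.194
orange [9, 9] 298 776 tri [0.5147 0.2839 0.0067] rect [0.5141 0.2843] 0.0648 0.0646 -79.4
blue [115, 117] 267 723 tri [0.5983 0.2271 0.0084] rect [0.5983 0.2279] 0.0642 0.0626 -79.3
yellow [24, 25] 306 781 tri [0.5283 0.2129 0.0086] rect [0.5284 0.2136] 0.0651 0.0647 -79.4
green [62, 60] 238 694 tri [0.584  0.2974 0.0087] rect [0.5839 0.2982] 0.0632 0.0609 -79.3
```

Fits (x, y):
- orange (0.469, 0.102), r 17.5
- blue (0.645, 0.047)
- yellow (0.657, -0.045)
- green cell (0.479, -0.270)
- pads: orange (0.514, 0.284), blue (0.598, 0.228), yellow (0.528, 0.213), green (0.584, 0.298)

The start yaw clears everything, so no turning is needed. Gripping with the TCP 16 mm above the motor base keeps the fingertips above the caddy walls.

```bash
python3 -m jog '[{"dx":0.072,"dy":-0.13,"hand":0.35},{"dx":0.072,"dy":-0.13,"hand":0.35},{"dx":0.072,"dy":-0.13,"hand":0.35},{"dx":0.072,"dy":-0.13,"hand":0.35},{"dx":0.072,"dy":-0.13,"hand":0.35}]' 20
python3 -m jog '[{"dx":0.072,"dy":-0.13,"hand":0.35},{"dx":0.072,"dy":-0.13,"hand":0.35},{"dx":0.072,"dy":-0.13,"hand":0.35},{"dx":0.072,"dy":-0.13,"hand":0.35},{"dx":0.072,"dy":-0.13,"hand":0.35}]'
python3 -m jog '[{"dx":0.072,"dy":-0.13,"hand":0.35},{"dx":0.072,"dy":-0.13,"hand":0.35},{"dx":0.072,"dy":-0.13,"hand":0.35},{"dx":0.072,"dy":-0.13,"hand":0.35},{"dx":0.072,"dy":-0.13,"hand":0.35}]'
python3 -m jog '[{"dz":-0.1,"hand":0.35},{"dz":-0.1,"hand":0.35},{"dz":-0.1,"hand":0.35},{"hand":0.35},{"hand":0.35}]'
```

```text
invalid input
invalid input
invalid input
invalid input
```

```bash
python3 -m jog '[{"wx":0,"wy":0,"wz":0,"dx":0.072,"dy":-0.13,"dz":0,"hand":0.35},{"wx":0,"wy":0,"wz":0,"dx":0.072,"dy":-0.13,"dz":0,"hand":0.35}]' 20
python3 -c "
from plant import r; s=r.get_state(); print(s['clock'],s['tool_pos'],s['opening'])"
```

```text
clock: 1.37
tool_pos: [0.2333, 0.5286, 0.2385]
eef_rot: [0.159, 0.987, 0.001, -0.001]
contact_force: [1.4, -0.5, -0.3]
opening: 0.873
finger_force: 0.0
1.3667 [0.23329604 0.52858404 0.23853052] 0.8733138190528399
```

```bash
python3 -m jog '[{"wx":0,"wy":0,"wz":0,"dx":0.078,"dy":-0.142,"dz":0,"hand":0.35},{"wx":0,"wy":0,"wz":0,"dx":0.078,"dy":-0.142,"dz":0,"hand":0.35},{"wx":0,"wy":0,"wz":0,"dx":0.078,"dy":-0.142,"dz":0,"hand":0.35},{"wx":0,"wy":0,"wz":0,"dx":0.078,"dy":-0.142,"dz":0,"hand":0.35},{"wx":0,"wy":0,"wz":0,"dx":0.078,"dy":-0.142,"dz":0,"hand":0.35}]' 20
python3 -m jog '[{"wx":0,"wy":0,"wz":0,"dx":0.078,"dy":-0.142,"dz":0,"hand":0.35},{"wx":0,"wy":0,"wz":0,"dx":0.078,"dy":-0.142,"dz":0,"hand":0.35},{"wx":0,"wy":0,"wz":0,"dx":0.078,"dy":-0.142,"dz":0,"hand":0.35},{"wx":0,"wy":0,"wz":0,"dx":0.078,"dy":-0.142,"dz":0,"hand":0.35},{"wx":0,"wy":0,"wz":0,"dx":0.078,"dy":-0.142,"dz":0,"hand":0.35}]'
python3 -m jog '[{"wx":0,"wy":0,"wz":0,"dx":0.078,"dy":-0.142,"dz":0,"hand":0.35},{"wx":0,"wy":0,"wz":0,"dx":0.078,"dy":-0.142,"dz":-0.08,"hand":0.35},{"wx":0,"wy":0,"wz":0,"dx":0,"dy":0,"dz":-0.16,"hand":0.35},{"wx":0,"wy":0,"wz":0,"dx":0,"dy":0,"dz":-0.16,"hand":0.35},{"wx":0,"wy":0,"wz":0,"dx":0,"dy":0,"dz":0,"hand":0.35}]'
```

```text
clock: 1.78
tool_pos: [0.333, 0.3484, 0.2389]
eef_rot: [0.161, 0.987, 0.0, 0.0]
contact_force: [0.3, 0.1, 0.9]
opening: 0.647
finger_force: 0.0
clock: 2.2
tool_pos: [0.4306, 0.1708, 0.239]
eef_rot: [0.161, 0.987, 0.0, 0.0]
contact_force: [-0.5, 0.9, -0.5]
opening: 0.652
finger_force: 0.0
clock: 2.62
tool_pos: [0.4638, 0.1022, 0.1344]
eef_rot: [0.162, 0.987, -0.003, -0.006]
contact_force: [-0.4, -0.1, -0.2]
opening: 0.648
finger_force: 0.0
```

```bash
python3 -m jog '[{"wx":0,"wy":0,"wz":0,"dx":0.016,"dy":0,"dz":0,"hand":0.35},{"wx":0,"wy":0,"wz":0,"dx":0,"dy":0,"dz":0,"hand":0.35}]'
python3 -c "
from h import *
a=r.snapshot('side')[120:270,130:330]; b=r.snapshot('top')[120:270,110:310]
cv2.imwrite('pics/c2.png',cv2.resize(np.hstack([a,b]),None,fx=2,fy=2)[...,::-1])"
```

```text
clock: 2.78
tool_pos: [0.4729, 0.1053, 0.1419]
eef_rot: [0.161, 0.987, 0.001, 0.001]
contact_force: [0.3, 0.3, 0.9]
opening: 0.65
finger_force: 0.0
```

View pics/c2.png

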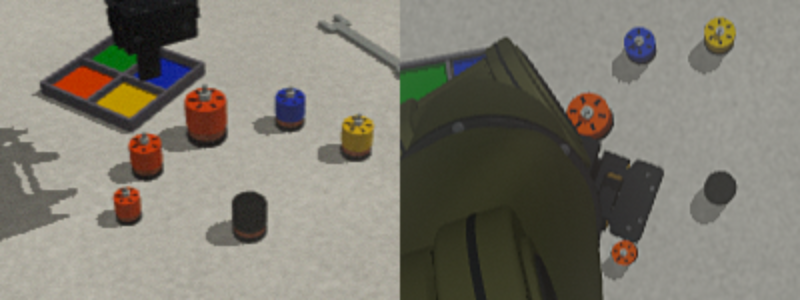

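The side view shows the gripper above the medium orange motor, with the fingertips around side px (205,160), and nothing has been disturbed. I'll descend and grip.

```bash
python3 -c "
from h import *
print(proj('side',[.4729,.1053,.142]))"
python3 -m jog '[{"wx":0,"wy":0,"wz":0,"dx":-0.016,"dy":-0.013,"dz":-0.12,"hand":0.35},{"wx":0,"wy":0,"wz":0,"dx":0,"dy":0,"dz":-0.12,"hand":0.35},{"wx":0,"wy":0,"wz":0,"dx":0,"dy":0,"dz":-0.08,"hand":0.35},{"wx":0,"wy":0,"wz":0,"dx":0,"dy":0,"dz":0,"hand":0.35},{"wx":0,"wy":0,"wz":0,"dx":0,"dy":0,"dz":0,"hand":0.35}]'
```

```text
[197.47792493 149.27622603]
clock: 3.3
tool_pos: [0.4679, 0.1016, 0.0615]
eef_rot: [0.161, 0.987, 0.0, 0.001]
contact_force: [-0.2, -0.1, 0.2]
opening: 0.651
finger_force: 0.0
```

```bash
python3 -m jog '[{"wx":0,"wy":0,"wz":0,"dx":0,"dy":0,"dz":-0.06,"hand":0.35},{"wx":0,"wy":0,"wz":0,"dx":0,"dy":0,"dz":-0.06,"hand":0.35},{"wx":0,"wy":0,"wz":0,"dx":0,"dy":0,"dz":-0.054,"hand":0.35},{"wx":0,"wy":0,"wz":0,"dx":0,"dy":0,"dz":0,"hand":0.35},{"wx":0,"wy":0,"wz":0,"dx":0,"dy":0,"dz":0,"hand":0.35}]'
python3 -m jog '[{"wx":0,"wy":0,"wz":0,"dx":0,"dy":0,"dz":0,"hand":0.55},{"wx":0,"wy":0,"wz":0,"dx":0,"dy":0,"dz":0,"hand":0.6},{"wx":0,"wy":0,"wz":0,"dx":0,"dy":0,"dz":0,"hand":0.7},{"wx":0,"wy":0,"wz":0,"dx":0,"dy":0,"dz":0,"hand":0.7},{"wx":0,"wy":0,"wz":0,"dx":0,"dy":0,"dz":0,"hand":0.7}]' 20
```

```text
clock: 3.72
tool_pos: [0.4683, 0.1015, 0.0184]
eef_rot: [0.161, 0.987, 0.001, 0.001]
contact_force: [-0.3, -0.4, 0.6]
opening: 0.65
finger_force: 0.0
clock: 4.13
tool_pos: [0.4678, 0.1011, 0.0177]
eef_rot: [0.161, 0.987, 0.0, 0.001]
contact_force: [-0.9, 0.2, 6.1]
opening: 0.398
finger_force: 20.0
```

```bash
python3 -m jog '[{"wx":0,"wy":0,"wz":0,"dx":0,"dy":0,"dz":0.05,"hand":0.7},{"wx":0,"wy":0,"wz":0,"dx":0,"dy":0,"dz":0.12,"hand":0.7},{"wx":0,"wy":0,"wz":0,"dx":0,"dy":0,"dz":0.15,"hand":0.7},{"wx":0,"wy":0,"wz":0,"dx":0,"dy":0,"dz":0.12,"hand":0.7},{"wx":0,"wy":0,"wz":0,"dx":0,"dy":0,"dz":0.05,"hand":0.7}]'
python3 -m jog '[{"wx":0,"wy":0,"wz":0,"dx":0.02,"dy":0.072,"dz":0,"hand":0.7},{"wx":0,"wy":0,"wz":0,"dx":0.03,"dy":0.12,"dz":0,"hand":0.7},{"wx":0,"wy":0,"wz":0,"dx":0.04,"dy":0.16,"dz":0,"hand":0.7},{"wx":0,"wy":0,"wz":0,"dx":0.04,"dy":0.16,"dz":0,"hand":0.7},{"wx":0,"wy":0,"wz":0,"dx":0.03,"dy":0.12,"dz":0,"hand":0.7}]'
python3 -m jog '[{"wx":0,"wy":0,"wz":0,"dx":0.02,"dy":0.08,"dz":0,"hand":0.7},{"wx":0,"wy":0,"wz":0,"dx":0.006,"dy":0.022,"dz":0,"hand":0.7},{"wx":0,"wy":0,"wz":0,"dx":0,"dy":0,"dz":0,"hand":0.7},{"wx":0,"wy":0,"wz":0,"dx":0,"dy":0,"dz":0,"hand":0.7}]'
```

```text
clock: 4.55
tool_pos: [0.4685, 0.1012, 0.1428]
eef_rot: [0.161, 0.987, 0.001, 0.002]
contact_force: [0.3, -0.4, -1.1]
opening: 0.403
finger_force: 20.0
clock: 4.97
tool_pos: [0.5075, 0.263, 0.1398]
eef_rot: [0.16, 0.987, 0.001, 0.0]
contact_force: [0.1, 1.0, -0.7]
opening: 0.4
finger_force: 20.0
clock: 5.3
tool_pos: [0.5133, 0.2825, 0.139]
eef_rot: [0.162, 0.987, -0.001, -0.0]
contact_force: [-0.5, 0.0, -0.8]
opening: 0.401
finger_force: 20.0
```

```bash
python3 -m jog '[{"wx":0,"wy":0,"wz":0,"dx":0.004,"dy":0.008,"dz":-0.13,"hand":0.7},{"wx":0,"wy":0,"wz":0,"dx":0,"dy":0,"dz":-0.15,"hand":0.7},{"wx":0,"wy":0,"wz":0,"dx":0,"dy":0,"dz":-0.1,"hand":0.7},{"wx":0,"wy":0,"wz":0,"dx":0,"dy":0,"dz":-0.05,"hand":0.7},{"wx":0,"wy":0,"wz":0,"dx":0,"dy":0,"dz":0,"hand":0.7}]'
python3 -m jog '[{"wx":0,"wy":0,"wz":0,"dx":0,"dy":0,"dz":-0.008,"hand":0.7},{"wx":0,"wy":0,"wz":0,"dx":0,"dy":0,"dz":0,"hand":0.7},{"wx":0,"wy":0,"wz":0,"dx":0,"dy":0,"dz":0,"hand":0.7}]'
```

```text
clock: 5.72
tool_pos: [0.5131, 0.2831, 0.0294]
eef_rot: [0.162, 0.987, -0.003, -0.002]
contact_force: [0.1, 0.0, -0.9]
opening: 0.402
finger_force: 20.0
clock: 5.97
tool_pos: [0.5159, 0.2868, 0.0314]
eef_rot: [0.161, 0.987, 0.001, 0.001]
contact_force: [-0.8, 0.7, -0.7]
opening: 0.4
finger_force: 20.0
```

```bash
python3 -m jog '[{"wx":0,"wy":0,"wz":0,"dx":0,"dy":0,"dz":-0.008,"hand":0.7},{"wx":0,"wy":0,"wz":0,"dx":0,"dy":0,"dz":0,"hand":0.7},{"wx":0,"wy":0,"wz":0,"dx":0,"dy":0,"dz":0,"hand":0.7}]'
python3 -m jog '[{"wx":0,"wy":0,"wz":0,"dx":0,"dy":0,"dz":-0.004,"hand":0.7},{"wx":0,"wy":0,"wz":0,"dx":0,"dy":0,"dz":0,"hand":0.7},{"wx":0,"wy":0,"wz":0,"dx":0,"dy":0,"dz":0,"hand":0.7}]'
python3 -m jog '[{"wx":0,"wy":0,"wz":0,"dx":0,"dy":0,"dz":-0.004,"hand":0.7},{"wx":0,"wy":0,"wz":0,"dx":0,"dy":0,"dz":0,"hand":0.7},{"wx":0,"wy":0,"wz":0,"dx":0,"dy":0,"dz":0,"hand":0.7}]'
```

```text
clock: 6.22
tool_pos: [0.5151, 0.2867, 0.0284]
eef_rot: [0.161, 0.987, 0.0, 0.0]
contact_force: [-0.0, 0.7, -1.8]
opening: 0.401
finger_force: 20.0
clock: 6.47
tool_pos: [0.5148, 0.2866, 0.0268]
eef_rot: [0.161, 0.987, -0.0, -0.0]
contact_force: [-0.2, 0.5, -1.0]
opening: 0.406
finger_force: 20.0
clock: 6.72
tool_pos: [0.5148, 0.2865, 0.0257]
eef_rot: [0.161, 0.987, -0.0, -0.0]
contact_force: [0.1, -0.3, -0.8]
opening: 0.404
finger_force: 20.0
```

Not in contact yet (-0.8 N is just the motor's weight), so I'll keep lowering in 1 mm steps.

```bash
python3 -m jog '[{"wx":0,"wy":0,"wz":0,"dx":0,"dy":0,"dz":-0.004,"hand":0.7},{"wx":0,"wy":0,"wz":0,"dx":0,"dy":0,"dz":0,"hand":0.7},{"wx":0,"wy":0,"wz":0,"dx":0,"dy":0,"dz":0,"hand":0.7}]'
python3 -m jog '[{"wx":0,"wy":0,"wz":0,"dx":0,"dy":0,"dz":-0.004,"hand":0.7},{"wx":0,"wy":0,"wz":0,"dx":0,"dy":0,"dz":0,"hand":0.7},{"wx":0,"wy":0,"wz":0,"dx":0,"dy":0,"dz":0,"hand":0.7}]'
```

```text
clock: 6.97
tool_pos: [0.5149, 0.2866, 0.0248]
eef_rot: [0.161, 0.987, 0.0, 0.0]
contact_force: [0.5, -0.7, -0.8]
opening: 0.4
finger_force: 20.0
clock: 7.22
tool_pos: [0.5149, 0.2866, 0.0247]
eef_rot: [0.161, 0.987, 0.0, 0.0]
contact_force: [-1.6, -1.4, 7.8]
opening: 0.403
finger_force: 20.0
```

```bash
python3 -m jog '[{"wx":0,"wy":0,"wz":0,"dx":0,"dy":0,"dz":0,"hand":0.5},{"wx":0,"wy":0,"wz":0,"dx":0,"dy":0,"dz":0,"hand":0.4},{"wx":0,"wy":0,"wz":0,"dx":0,"dy":0,"dz":0,"hand":0.35},{"wx":0,"wy":0,"wz":0,"dx":0,"dy":0,"dz":0,"hand":0.35},{"wx":0,"wy":0,"wz":0,"dx":0,"dy":0,"dz":0.04,"hand":0.35}]'
python3 -m jog '[{"wx":0,"wy":0,"wz":0,"dx":0,"dy":0,"dz":0.1,"hand":0.35},{"wx":0,"wy":0,"wz":0,"dx":0,"dy":0,"dz":0.15,"hand":0.35},{"wx":0,"wy":0,"wz":0,"dx":0,"dy":0,"dz":0.15,"hand":0.35},{"wx":0,"wy":0,"wz":0,"dx":0.03,"dy":-0.06,"dz":0.04,"hand":0.35},{"wx":0,"wy":0,"wz":0,"dx":0.065,"dy":-0.12,"dz":0,"hand":0.35}]'
python3 -m jog '[{"wx":0,"wy":0,"wz":0,"dx":0.065,"dy":-0.12,"dz":0,"hand":0.35},{"wx":0,"wy":0,"wz":0,"dx":0.065,"dy":-0.12,"dz":0,"hand":0.35},{"wx":0,"wy":0,"wz":0,"dx":0.065,"dy":-0.12,"dz":0,"hand":0.35},{"wx":0,"wy":0,"wz":0,"dx":0.065,"dy":-0.12,"dz":0,"hand":0.35},{"wx":0,"wy":0,"wz":0,"dx":0.065,"dy":-0.12,"dz":0,"hand":0.35}]'
python3 -m jog '[{"wx":0,"wy":0,"wz":0,"dx":0.065,"dy":-0.12,"dz":0,"hand":0.35},{"wx":0,"wy":0,"wz":0,"dx":0.035,"dy":-0.06,"dz":0,"hand":0.35},{"wx":0,"wy":0,"wz":0,"dx":0,"dy":0,"dz":0,"hand":0.35},{"wx":0,"wy":0,"wz":0,"dx":0,"dy":0,"dz":0,"hand":0.35},{"wx":0,"wy":0,"wz":0,"dx":0,"dy":0,"dz":0,"hand":0.35}]'
python3 -c "
from h import *
cv2.imwrite('pics/c3.png',cv2.resize(r.snapshot('side')[110:310,130:400],None,fx=2,fy=2)[...,::-1])"
```

```text
clock: 7.63
tool_pos: [0.5137, 0.2859, 0.0325]
eef_rot: [0.161, 0.987, -0.001, -0.001]
contact_force: [1.3, -0.4, -0.2]
opening: 0.646
finger_force: 0.0
clock: 8.05
tool_pos: [0.5385, 0.2482, 0.1486]
eef_rot: [0.157, 0.988, 0.005, 0.002]
contact_force: [0.1, 0.8, -0.5]
opening: 0.649
finger_force: 0.0
clock: 8.47
tool_pos: [0.6204, 0.0898, 0.1446]
eef_rot: [0.161, 0.987, 0.0, 0.0]
contact_force: [1.4, -0.1, 0.4]
opening: 0.647
finger_force: 0.0
clock: 8.88
tool_pos: [0.6441, 0.0485, 0.1441]
eef_rot: [0.16, 0.987, 0.001, -0.0]
contact_force: [-0.7, 0.7, 0.8]
opening: 0.652
finger_force: 0.0
```

View pics/c3.png

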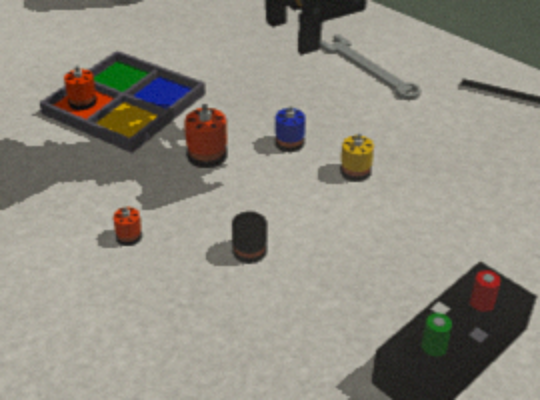

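The orange motor stands upright in the orange bay at crop (80,88), and blue is untouched at (290,128). Next is blue.

```bash
python3 -m jog '[{"wx":0,"wy":0,"wz":0,"dx":0.005,"dy":-0.004,"dz":-0.12,"hand":0.35},{"wx":0,"wy":0,"wz":0,"dx":0,"dy":0,"dz":-0.12,"hand":0.35},{"wx":0,"wy":0,"wz":0,"dx":0,"dy":0,"dz":-0.09,"hand":0.35},{"wx":0,"wy":0,"wz":0,"dx":0,"dy":0,"dz":-0.06,"hand":0.35},{"wx":0,"wy":0,"wz":0,"dx":0,"dy":0,"dz":-0.06,"hand":0.35}]'
python3 -m jog '[{"wx":0,"wy":0,"wz":0,"dx":0,"dy":0,"dz":-0.05,"hand":0.35},{"wx":0,"wy":0,"wz":0,"dx":0,"dy":0,"dz":0,"hand":0.35},{"wx":0,"wy":0,"wz":0,"dx":0,"dy":0,"dz":0,"hand":0.35},{"wx":0,"wy":0,"wz":0,"dx":0,"dy":0,"dz":0,"hand":0.35}]'
python3 -m jog '[{"wx":0,"wy":0,"wz":0,"dx":0,"dy":0,"dz":0,"hand":0.55},{"wx":0,"wy":0,"wz":0,"dx":0,"dy":0,"dz":0,"hand":0.6},{"wx":0,"wy":0,"wz":0,"dx":0,"dy":0,"dz":0,"hand":0.7},{"wx":0,"wy":0,"wz":0,"dx":0,"dy":0,"dz":0,"hand":0.7},{"wx":0,"wy":0,"wz":0,"dx":0,"dy":0,"dz":0,"hand":0.7}]' 20
```

```text
clock: 9.35
tool_pos: [0.645, 0.048, 0.0302]
eef_rot: [0.16, 0.987, 0.0, -0.001]
contact_force: [-0.4, -0.2, 0.2]
opening: 0.654
finger_force: 0.0
clock: 9.68
tool_pos: [0.6468, 0.046, 0.0197]
eef_rot: [0.161, 0.987, 0.0, 0.001]
contact_force: [0.5, 0.0, -0.1]
opening: 0.65
finger_force: 0.0
clock: 10.1
tool_pos: [0.6464, 0.0454, 0.0195]
eef_rot: [0.161, 0.987, 0.0, 0.0]
contact_force: [0.4, -1.0, 3.4]
opening: 0.401
finger_force: 20.0
```

```bash
python3 -m jog '[{"wx":0,"wy":0,"wz":0,"dx":0,"dy":0,"dz":0.05,"hand":0.7},{"wx":0,"wy":0,"wz":0,"dx":0,"dy":0,"dz":0.12,"hand":0.7},{"wx":0,"wy":0,"wz":0,"dx":0,"dy":0,"dz":0.15,"hand":0.7},{"wx":0,"wy":0,"wz":0,"dx":0,"dy":0,"dz":0.12,"hand":0.7},{"wx":0,"wy":0,"wz":0,"dx":0,"dy":0,"dz":0.05,"hand":0.7}]'
python3 -m jog '[{"wx":0,"wy":0,"wz":0,"dx":-0.02,"dy":0.07,"dz":0,"hand":0.7},{"wx":0,"wy":0,"wz":0,"dx":-0.03,"dy":0.12,"dz":0,"hand":0.7},{"wx":0,"wy":0,"wz":0,"dx":-0.042,"dy":0.16,"dz":0,"hand":0.7},{"wx":0,"wy":0,"wz":0,"dx":-0.042,"dy":0.16,"dz":0,"hand":0.7},{"wx":0,"wy":0,"wz":0,"dx":-0.03,"dy":0.12,"dz":0,"hand":0.7}]'
python3 -m jog '[{"wx":0,"wy":0,"wz":0,"dx":-0.02,"dy":0.075,"dz":0,"hand":0.7},{"wx":0,"wy":0,"wz":0,"dx":-0.01,"dy":0.025,"dz":0,"hand":0.7},{"wx":0,"wy":0,"wz":0,"dx":0,"dy":0,"dz":0,"hand":0.7},{"wx":0,"wy":0,"wz":0,"dx":0,"dy":0,"dz":0,"hand":0.7},{"wx":0,"wy":0,"wz":0,"dx":0,"dy":0,"dz":0,"hand":0.7}]'
python3 -m jog '[{"wx":0,"wy":0,"wz":0,"dx":0,"dy":0,"dz":-0.1,"hand":0.7},{"wx":0,"wy":0,"wz":0,"dx":0,"dy":0,"dz":-0.12,"hand":0.7},{"wx":0,"wy":0,"wz":0,"dx":0,"dy":0,"dz":-0.1,"hand":0.7},{"wx":0,"wy":0,"wz":0,"dx":0,"dy":0,"dz":0,"hand":0.7},{"wx":0,"wy":0,"wz":0,"dx":0,"dy":0,"dz":0,"hand":0.7}]'
```

```text
clock: 10.52
tool_pos: [0.6484, 0.0461, 0.1464]
eef_rot: [0.161, 0.987, 0.001, 0.003]
contact_force: [0.2, -0.8, -0.9]
opening: 0.403
finger_force: 20.0
clock: 10.93
tool_pos: [0.603, 0.2072, 0.1412]
eef_rot: [0.16, 0.987, 0.001, -0.001]
contact_force: [0.4, 1.5, -0.5]
opening: 0.405
finger_force: 20.0
clock: 11.35
tool_pos: [0.5985, 0.2247, 0.1411]
eef_rot: [0.163, 0.987, -0.001, 0.0]
contact_force: [-0.5, -0.1, -0.5]
opening: 0.4
finger_force: 20.0
clock: 11.77
tool_pos: [0.5974, 0.2255, 0.0604]
eef_rot: [0.162, 0.987, -0.001, -0.001]
contact_force: [0.3, 0.6, -0.4]
opening: 0.406
finger_force: 20.0
```

```bash
python3 -m jog '[{"wx":0,"wy":0,"wz":0,"dx":0,"dy":0.008,"dz":-0.07,"hand":0.7},{"wx":0,"wy":0,"wz":0,"dx":0,"dy":0,"dz":-0.04,"hand":0.7},{"wx":0,"wy":0,"wz":0,"dx":0,"dy":0,"dz":-0.01,"hand":0.7},{"wx":0,"wy":0,"wz":0,"dx":0,"dy":0,"dz":0,"hand":0.7},{"wx":0,"wy":0,"wz":0,"dx":0,"dy":0,"dz":0,"hand":0.7}]'
python3 -m jog '[{"wx":0,"wy":0,"wz":0,"dx":0,"dy":0,"dz":-0.004,"hand":0.7},{"wx":0,"wy":0,"wz":0,"dx":0,"dy":0,"dz":0,"hand":0.7},{"wx":0,"wy":0,"wz":0,"dx":0,"dy":0,"dz":0,"hand":0.7}]'
python3 -m jog '[{"wx":0,"wy":0,"wz":0,"dx":0,"dy":0,"dz":-0.004,"hand":0.7},{"wx":0,"wy":0,"wz":0,"dx":0,"dy":0,"dz":0,"hand":0.7},{"wx":0,"wy":0,"wz":0,"dx":0,"dy":0,"dz":0,"hand":0.7}]'
```

```text
clock: 12.18
tool_pos: [0.5982, 0.2299, 0.0322]
eef_rot: [0.161, 0.987, 0.0, 0.001]
contact_force: [-0.2, 0.0, -0.0]
opening: 0.406
finger_force: 20.0
clock: 12.43
tool_pos: [0.5979, 0.2302, 0.0308]
eef_rot: [0.161, 0.987, 0.0, 0.0]
contact_force: [-0.5, -0.3, -1.5]
opening: 0.404
finger_force: 20.0
clock: 12.68
tool_pos: [0.5975, 0.2301, 0.0293]
eef_rot: [0.161, 0.987, 0.0, -0.0]
contact_force: [0.2, 0.8, -0.2]
opening: 0.403
finger_force: 20.0
```

```bash
python3 -m jog '[{"wx":0,"wy":0,"wz":0,"dx":0,"dy":0,"dz":-0.006,"hand":0.7},{"wx":0,"wy":0,"wz":0,"dx":0,"dy":0,"dz":0,"hand":0.7},{"wx":0,"wy":0,"wz":0,"dx":0,"dy":0,"dz":0,"hand":0.7}]'
python3 -m jog '[{"wx":0,"wy":0,"wz":0,"dx":0,"dy":0,"dz":-0.004,"hand":0.7},{"wx":0,"wy":0,"wz":0,"dx":0,"dy":0,"dz":0,"hand":0.7},{"wx":0,"wy":0,"wz":0,"dx":0,"dy":0,"dz":0,"hand":0.7}]'
python3 -m jog '[{"wx":0,"wy":0,"wz":0,"dx":0,"dy":0,"dz":-0.003,"hand":0.7},{"wx":0,"wy":0,"wz":0,"dx":0,"dy":0,"dz":0,"hand":0.7},{"wx":0,"wy":0,"wz":0,"dx":0,"dy":0,"dz":0,"hand":0.7}]'
```

```text
clock: 12.93
tool_pos: [0.5975, 0.2301, 0.0277]
eef_rot: [0.161, 0.987, -0.0, -0.0]
contact_force: [-0.3, 0.6, -0.3]
opening: 0.402
finger_force: 20.0
clock: 13.18
tool_pos: [0.5975, 0.23, 0.0267]
eef_rot: [0.161, 0.987, -0.0, -0.0]
contact_force: [-0.9, -0.4, -0.6]
opening: 0.404
finger_force: 20.0
clock: 13.43
tool_pos: [0.5976, 0.2301, 0.0264]
eef_rot: [0.161, 0.987, 0.0, 0.0]
contact_force: [-1.9, -0.4, 4.1]
opening: 0.401
finger_force: 20.0
```

```bash
python3 -m jog '[{"wx":0,"wy":0,"wz":0,"dx":0,"dy":0,"dz":0,"hand":0.5},{"wx":0,"wy":0,"wz":0,"dx":0,"dy":0,"dz":0,"hand":0.4},{"wx":0,"wy":0,"wz":0,"dx":0,"dy":0,"dz":0,"hand":0.35},{"wx":0,"wy":0,"wz":0,"dx":0,"dy":0,"dz":0,"hand":0.35},{"wx":0,"wy":0,"wz":0,"dx":0,"dy":0,"dz":0.04,"hand":0.35}]'
python3 -m jog '[{"wx":0,"wy":0,"wz":0,"dx":0,"dy":0,"dz":0.1,"hand":0.35},{"wx":0,"wy":0,"wz":0,"dx":0,"dy":0,"dz":0.15,"hand":0.35},{"wx":0,"wy":0,"wz":0,"dx":0,"dy":0,"dz":0.15,"hand":0.35},{"wx":0,"wy":0,"wz":0,"dx":0.016,"dy":-0.07,"dz":0.04,"hand":0.35},{"wx":0,"wy":0,"wz":0,"dx":0.03,"dy":-0.14,"dz":0,"hand":0.35}]'
python3 -m jog '[{"wx":0,"wy":0,"wz":0,"dx":0.03,"dy":-0.14,"dz":0,"hand":0.35},{"wx":0,"wy":0,"wz":0,"dx":0.03,"dy":-0.14,"dz":0,"hand":0.35},{"wx":0,"wy":0,"wz":0,"dx":0.03,"dy":-0.14,"dz":0,"hand":0.35},{"wx":0,"wy":0,"wz":0,"dx":0.03,"dy":-0.14,"dz":0,"hand":0.35},{"wx":0,"wy":0,"wz":0,"dx":0.03,"dy":-0.14,"dz":0,"hand":0.35}]'
python3 -m jog '[{"wx":0,"wy":0,"wz":0,"dx":0.03,"dy":-0.14,"dz":0,"hand":0.35},{"wx":0,"wy":0,"wz":0,"dx":0.01,"dy":-0.05,"dz":0,"hand":0.35},{"wx":0,"wy":0,"wz":0,"dx":0,"dy":0,"dz":0,"hand":0.35},{"wx":0,"wy":0,"wz":0,"dx":0,"dy":0,"dz":0,"hand":0.35},{"wx":0,"wy":0,"wz":0,"dx":0,"dy":0,"dz":0,"hand":0.35}]'
python3 -c "
from h import *
cv2.imwrite('pics/c4.png',cv2.resize(r.snapshot('side')[110:310,130:400],None,fx=2,fy=2)[...,::-1])"
```

```text
clock: 13.85
tool_pos: [0.5963, 0.2294, 0.0346]
eef_rot: [0.161, 0.987, -0.001, -0.001]
contact_force: [-0.3, 0.3, -0.5]
opening: 0.653
finger_force: 0.0
clock: 14.27
tool_pos: [0.6104, 0.1852, 0.1514]
eef_rot: [0.157, 0.988, 0.005, 0.003]
contact_force: [1.6, -0.4, -0.7]
opening: 0.651
finger_force: 0.0
clock: 14.68
tool_pos: [0.6468, 0.0007, 0.1469]
eef_rot: [0.161, 0.987, 0.0, 0.0]
contact_force: [0.4, 0.6, -0.4]
opening: 0.651
finger_force: 0.0
clock: 15.1
tool_pos: [0.6563, -0.0417, 0.1464]
eef_rot: [0.16, 0.987, 0.001, -0.0]
contact_force: [-0.9, 0.0, 0.0]
opening: 0.649
finger_force: 0.0
```

View pics/c4.png

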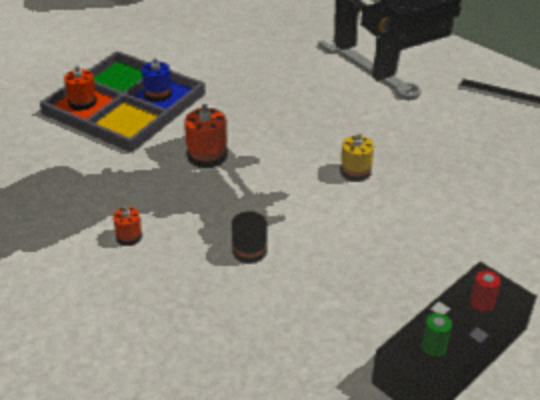

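Orange (80,88) and blue (155,78) both stand in their bays, and yellow is still in place at (357,157). Next is yellow.

```bash
python3 -m jog '[{"wx":0,"wy":0,"wz":0,"dx":0,"dy":-0.01,"dz":-0.12,"hand":0.35},{"wx":0,"wy":0,"wz":0,"dx":0,"dy":0,"dz":-0.12,"hand":0.35},{"wx":0,"wy":0,"wz":0,"dx":0,"dy":0,"dz":-0.1,"hand":0.35},{"wx":0,"wy":0,"wz":0,"dx":0,"dy":0,"dz":-0.06,"hand":0.35},{"wx":0,"wy":0,"wz":0,"dx":0,"dy":0,"dz":-0.06,"hand":0.35}]'
python3 -m jog '[{"wx":0,"wy":0,"wz":0,"dx":0,"dy":0,"dz":-0.05,"hand":0.35},{"wx":0,"wy":0,"wz":0,"dx":0,"dy":0,"dz":0,"hand":0.35},{"wx":0,"wy":0,"wz":0,"dx":0,"dy":0,"dz":0,"hand":0.35},{"wx":0,"wy":0,"wz":0,"dx":0,"dy":0,"dz":0,"hand":0.35}]'
python3 -m jog '[{"wx":0,"wy":0,"wz":0,"dx":0,"dy":0,"dz":0,"hand":0.55},{"wx":0,"wy":0,"wz":0,"dx":0,"dy":0,"dz":0,"hand":0.6},{"wx":0,"wy":0,"wz":0,"dx":0,"dy":0,"dz":0,"hand":0.7},{"wx":0,"wy":0,"wz":0,"dx":0,"dy":0,"dz":0,"hand":0.7},{"wx":0,"wy":0,"wz":0,"dx":0,"dy":0,"dz":0,"hand":0.7}]' 20
```

```text
clock: 15.57
tool_pos: [0.6562, -0.0451, 0.03]
eef_rot: [0.16, 0.987, 0.001, -0.001]
contact_force: [-0.1, 0.9, 0.4]
opening: 0.65
finger_force: 0.0
clock: 15.9
tool_pos: [0.6575, -0.0473, 0.0196]
eef_rot: [0.161, 0.987, 0.0, 0.001]
contact_force: [0.3, -0.4, -0.1]
opening: 0.651
finger_force: 0.0
clock: 16.32
tool_pos: [0.6571, -0.0474, 0.0193]
eef_rot: [0.161, 0.987, 0.0, 0.001]
contact_force: [-0.9, -0.2, 2.8]
opening: 0.405
finger_force: 20.0
```

```bash
python3 -m jog '[{"wx":0,"wy":0,"wz":0,"dx":0,"dy":0,"dz":0.05,"hand":0.7},{"wx":0,"wy":0,"wz":0,"dx":0,"dy":0,"dz":0.12,"hand":0.7},{"wx":0,"wy":0,"wz":0,"dx":0,"dy":0,"dz":0.15,"hand":0.7},{"wx":0,"wy":0,"wz":0,"dx":0,"dy":0,"dz":0.12,"hand":0.7},{"wx":0,"wy":0,"wz":0,"dx":0,"dy":0,"dz":0.05,"hand":0.7}]'
python3 -m jog '[{"wx":0,"wy":0,"wz":0,"dx":-0.036,"dy":0.073,"dz":0,"hand":0.7},{"wx":0,"wy":0,"wz":0,"dx":-0.057,"dy":0.115,"dz":0,"hand":0.7},{"wx":0,"wy":0,"wz":0,"dx":-0.072,"dy":0.146,"dz":0,"hand":0.7},{"wx":0,"wy":0,"wz":0,"dx":-0.072,"dy":0.146,"dz":0,"hand":0.7},{"wx":0,"wy":0,"wz":0,"dx":-0.072,"dy":0.146,"dz":0,"hand":0.7}]'
python3 -m jog '[{"wx":0,"wy":0,"wz":0,"dx":-0.072,"dy":0.146,"dz":0,"hand":0.7},{"wx":0,"wy":0,"wz":0,"dx":-0.062,"dy":0.125,"dz":0,"hand":0.7},{"wx":0,"wy":0,"wz":0,"dx":-0.041,"dy":0.083,"dz":0,"hand":0.7},{"wx":0,"wy":0,"wz":0,"dx":-0.031,"dy":0.063,"dz":0,"hand":0.7},{"wx":0,"wy":0,"wz":0,"dx":0,"dy":0,"dz":0,"hand":0.7}]'
python3 -m jog '[{"wx":0,"wy":0,"wz":0,"dx":0,"dy":0,"dz":-0.1,"hand":0.7},{"wx":0,"wy":0,"wz":0,"dx":0,"dy":0,"dz":-0.12,"hand":0.7},{"wx":0,"wy":0,"wz":0,"dx":0,"dy":0,"dz":-0.08,"hand":0.7},{"wx":0,"wy":0,"wz":0,"dx":0,"dy":0,"dz":0,"hand":0.7},{"wx":0,"wy":0,"wz":0,"dx":0,"dy":0,"dz":0,"hand":0.7}]'
```

```text
clock: 16.73
tool_pos: [0.6589, -0.0474, 0.1461]
eef_rot: [0.161, 0.987, 0.001, 0.003]
contact_force: [1.3, 0.2, -0.6]
opening: 0.403
finger_force: 20.0
clock: 17.15
tool_pos: [0.5778, 0.1099, 0.1407]
eef_rot: [0.162, 0.987, -0.0, -0.001]
contact_force: [0.5, 0.5, -1.5]
opening: 0.403
finger_force: 20.0
clock: 17.57
tool_pos: [0.5247, 0.2187, 0.1409]
eef_rot: [0.157, 0.988, 0.001, -0.001]
contact_force: [-0.1, 0.0, -1.7]
opening: 0.403
finger_force: 20.0
clock: 17.98
tool_pos: [0.5275, 0.2117, 0.0653]
eef_rot: [0.162, 0.987, -0.001, -0.001]
contact_force: [0.5, -0.8, -1.0]
opening: 0.404
finger_force: 20.0
```

```bash
python3 -m jog '[{"wx":0,"wy":0,"wz":0,"dx":0,"dy":0.004,"dz":-0.08,"hand":0.7},{"wx":0,"wy":0,"wz":0,"dx":0,"dy":0,"dz":-0.05,"hand":0.7},{"wx":0,"wy":0,"wz":0,"dx":0,"dy":0,"dz":-0.014,"hand":0.7},{"wx":0,"wy":0,"wz":0,"dx":0,"dy":0,"dz":0,"hand":0.7},{"wx":0,"wy":0,"wz":0,"dx":0,"dy":0,"dz":0,"hand":0.7}]'
python3 -m jog '[{"wx":0,"wy":0,"wz":0,"dx":0,"dy":0,"dz":-0.004,"hand":0.7},{"wx":0,"wy":0,"wz":0,"dx":0,"dy":0,"dz":0,"hand":0.7},{"wx":0,"wy":0,"wz":0,"dx":0,"dy":0,"dz":0,"hand":0.7}]'
python3 -m jog '[{"wx":0,"wy":0,"wz":0,"dx":0,"dy":0,"dz":-0.004,"hand":0.7},{"wx":0,"wy":0,"wz":0,"dx":0,"dy":0,"dz":0,"hand":0.7},{"wx":0,"wy":0,"wz":0,"dx":0,"dy":0,"dz":0,"hand":0.7}]'
```

```text
clock: 18.4
tool_pos: [0.5282, 0.2142, 0.0307]
eef_rot: [0.161, 0.987, 0.0, 0.0]
contact_force: [0.5, 0.3, -0.9]
opening: 0.4
finger_force: 20.0
clock: 18.65
tool_pos: [0.5282, 0.2145, 0.0296]
eef_rot: [0.161, 0.987, 0.0, 0.0]
contact_force: [0.9, -0.7, -0.2]
opening: 0.4
finger_force: 20.0
clock: 18.9
tool_pos: [0.5278, 0.2143, 0.0281]
eef_rot: [0.161, 0.987, 0.0, 0.0]
contact_force: [-0.7, -0.2, -2.1]
opening: 0.403
finger_force: 20.0
```

```bash
python3 -m jog '[{"wx":0,"wy":0,"wz":0,"dx":0,"dy":0,"dz":-0.004,"hand":0.7},{"wx":0,"wy":0,"wz":0,"dx":0,"dy":0,"dz":0,"hand":0.7},{"wx":0,"wy":0,"wz":0,"dx":0,"dy":0,"dz":0,"hand":0.7}]'
python3 -m jog '[{"wx":0,"wy":0,"wz":0,"dx":0,"dy":0,"dz":-0.003,"hand":0.7},{"wx":0,"wy":0,"wz":0,"dx":0,"dy":0,"dz":0,"hand":0.7},{"wx":0,"wy":0,"wz":0,"dx":0,"dy":0,"dz":0,"hand":0.7}]'
python3 -m jog '[{"wx":0,"wy":0,"wz":0,"dx":0,"dy":0,"dz":-0.003,"hand":0.7},{"wx":0,"wy":0,"wz":0,"dx":0,"dy":0,"dz":0,"hand":0.7},{"wx":0,"wy":0,"wz":0,"dx":0,"dy":0,"dz":0,"hand":0.7}]'
```

```text
clock: 19.15
tool_pos: [0.5277, 0.2143, 0.0269]
eef_rot: [0.161, 0.987, -0.0, -0.0]
contact_force: [0.5, 0.2, -0.8]
opening: 0.402
finger_force: 20.0
clock: 19.4
tool_pos: [0.5278, 0.2143, 0.0263]
eef_rot: [0.161, 0.987, 0.0, 0.0]
contact_force: [0.5, 0.2, -0.9]
opening: 0.403
finger_force: 20.0
clock: 19.65
tool_pos: [0.5278, 0.2143, 0.0262]
eef_rot: [0.161, 0.987, 0.0, 0.0]
contact_force: [-2.0, -0.2, 4.6]
opening: 0.403
finger_force: 20.0
```

```bash
python3 -m jog '[{"wx":0,"wy":0,"wz":0,"dx":0,"dy":0,"dz":0,"hand":0.5},{"wx":0,"wy":0,"wz":0,"dx":0,"dy":0,"dz":0,"hand":0.4},{"wx":0,"wy":0,"wz":0,"dx":0,"dy":0,"dz":0,"hand":0.35},{"wx":0,"wy":0,"wz":0,"dx":0,"dy":0,"dz":0,"hand":0.35},{"wx":0,"wy":0,"wz":0,"dx":0,"dy":0,"dz":0.04,"hand":0.35}]'
python3 -m jog '[{"wx":0,"wy":0,"wz":0,"dx":0,"dy":0,"dz":0.12,"hand":0.35},{"wx":0,"wy":0,"wz":0,"dx":0,"dy":0,"dz":0.16,"hand":0.35},{"wx":0,"wy":0,"wz":0,"dx":0,"dy":0,"dz":0.16,"hand":0.35},{"wx":0,"wy":0,"wz":0,"dx":-0.014,"dy":-0.07,"dz":0.06,"hand":0.35},{"wx":0,"wy":0,"wz":0,"dx":-0.014,"dy":-0.14,"dz":0,"hand":0.35}]'
python3 -m jog '[{"wx":0,"wy":0,"wz":0,"dx":-0.014,"dy":-0.14,"dz":0,"hand":0.35},{"wx":0,"wy":0,"wz":0,"dx":-0.014,"dy":-0.14,"dz":0,"hand":0.35},{"wx":0,"wy":0,"wz":0,"dx":-0.014,"dy":-0.14,"dz":0,"hand":0.35},{"wx":0,"wy":0,"wz":0,"dx":-0.014,"dy":-0.14,"dz":0,"hand":0.35},{"wx":0,"wy":0,"wz":0,"dx":-0.014,"dy":-0.14,"dz":0,"hand":0.35}]'
python3 -m jog '[{"wx":0,"wy":0,"wz":0,"dx":-0.014,"dy":-0.14,"dz":0,"hand":0.35},{"wx":0,"wy":0,"wz":0,"dx":-0.014,"dy":-0.14,"dz":0,"hand":0.35},{"wx":0,"wy":0,"wz":0,"dx":-0.014,"dy":-0.14,"dz":0,"hand":0.35},{"wx":0,"wy":0,"wz":0,"dx":-0.014,"dy":-0.14,"dz":0,"hand":0.35},{"wx":0,"wy":0,"wz":0,"dx":-0.014,"dy":-0.14,"dz":0,"hand":0.35}]'
python3 -m jog '[{"wx":0,"wy":0,"wz":0,"dx":-0.014,"dy":-0.14,"dz":0,"hand":0.35},{"wx":0,"wy":0,"wz":0,"dx":-0.014,"dy":-0.14,"dz":0,"hand":0.35},{"wx":0,"wy":0,"wz":0,"dx":0,"dy":-0.047,"dz":0,"hand":0.35},{"wx":0,"wy":0,"wz":0,"dx":0,"dy":0,"dz":0,"hand":0.35},{"wx":0,"wy":0,"wz":0,"dx":0,"dy":0,"dz":0,"hand":0.35}]'
python3 -c "
from h import *
cv2.imwrite('pics/c5.png',cv2.resize(r.snapshot('side')[110:330,130:410],None,fx=2,fy=2)[...,::-1])"
```

```text
clock: 20.07
tool_pos: [0.5267, 0.2138, 0.0344]
eef_rot: [0.161, 0.987, -0.001, -0.001]
contact_force: [-0.4, 0.1, 0.4]
opening: 0.652
finger_force: 0.0
clock: 20.48
tool_pos: [0.5235, 0.1681, 0.1657]
eef_rot: [0.158, 0.987, 0.005, 0.004]
contact_force: [0.3, 0.7, -0.9]
opening: 0.646
finger_force: 0.0
clock: 20.9
tool_pos: [0.503, -0.0149, 0.1613]
eef_rot: [0.161, 0.987, -0.0, 0.0]
contact_force: [0.7, -1.3, -0.6]
opening: 0.653
finger_force: 0.0
clock: 21.32
tool_pos: [0.4854, -0.19, 0.1613]
eef_rot: [0.161, 0.987, -0.0, 0.0]
contact_force: [1.1, -0.4, -0.6]
opening: 0.648
finger_force: 0.0
clock: 21.73
tool_pos: [0.4788, -0.2695, 0.1609]
eef_rot: [0.162, 0.987, 0.0, 0.0]
contact_force: [-0.3, 1.0, 0.5]
opening: 0.648
finger_force: 0.0
```

View pics/c5.png

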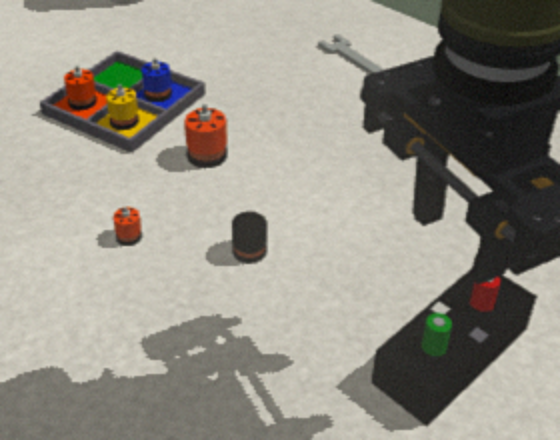

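All three motors stand in their own bays, at crop (80,88), (155,78) and (122,107). The green cell (437,335) is in the near well and the red one (485,290) in the far well. I'll lower over the green cell.

```bash
python3 -m jog '[{"wx":0,"wy":0,"wz":0,"dx":0,"dy":0,"dz":-0.1,"hand":0.35},{"wx":0,"wy":0,"wz":0,"dx":0,"dy":0,"dz":-0.1,"hand":0.35},{"wx":0,"wy":0,"wz":0,"dx":0,"dy":0,"dz":-0.08,"hand":0.35},{"wx":0,"wy":0,"wz":0,"dx":0,"dy":0,"dz":-0.06,"hand":0.35},{"wx":0,"wy":0,"wz":0,"dx":0,"dy":0,"dz":-0.04,"hand":0.35}]'
python3 -m jog '[{"wx":0,"wy":0,"wz":0,"dx":0,"dy":0,"dz":-0.03,"hand":0.35},{"wx":0,"wy":0,"wz":0,"dx":0,"dy":0,"dz":-0.014,"hand":0.4},{"wx":0,"wy":0,"wz":0,"dx":0,"dy":0,"dz":0,"hand":0.5},{"wx":0,"wy":0,"wz":0,"dx":0,"dy":0,"dz":0,"hand":0.6},{"wx":0,"wy":0,"wz":0,"dx":0,"dy":0,"dz":0,"hand":0.65}]'
python3 -c "
from h import *
s=r.get_state();print(s['tool_pos'],s['contact_force'])
cv2.imwrite('pics/c6.png',cv2.resize(r.snapshot('side')[200:330,290:430],None,fx=4,fy=4)[...,::-1])"
```

```text
clock: 22.2
tool_pos: [0.479, -0.2666, 0.0643]
eef_rot: [0.159, 0.987, 0.001, -0.001]
contact_force: [0.3, 0.0, 0.5]
opening: 0.652
finger_force: 0.0
clock: 22.62
tool_pos: [0.4794, -0.2701, 0.0553]
eef_rot: [0.161, 0.987, -0.0, 0.001]
contact_force: [0.0, -1.2, -0.1]
opening: 0.394
finger_force: 0.0
[ 0.47936337 -0.27006328  0.05532411] [ 0.02427465 -1.24567905 -0.1087082 ]
```

View pics/c6.png

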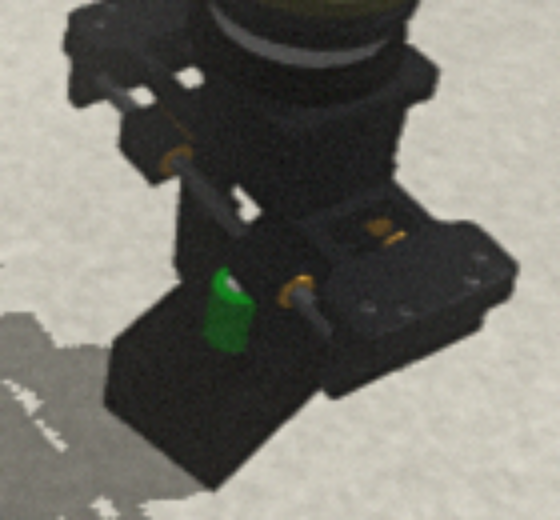

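The view is tight, but the cell (230,310) lies between the two fingers and nothing is touching. I'll close gently first.

```bash
python3 -m jog '[{"wx":0,"wy":0,"wz":0,"dx":0,"dy":0,"dz":0,"hand":0.7},{"wx":0,"wy":0,"wz":0,"dx":0,"dy":0,"dz":0,"hand":0.75},{"wx":0,"wy":0,"wz":0,"dx":0,"dy":0,"dz":0,"hand":0.8},{"wx":0,"wy":0,"wz":0,"dx":0,"dy":0,"dz":0,"hand":0.85},{"wx":0,"wy":0,"wz":0,"dx":0,"dy":0,"dz":0,"hand":0.85}]' 6
python3 -c "
from plant import r
s=r.get_state();print(s['tool_pos'],s['contact_force'],s['moment'])"
```

```text
clock: 23.08
tool_pos: [0.4791, -0.2701, 0.0548]
eef_rot: [0.161, 0.987, -0.0, 0.0]
contact_force: [-0.2, -0.2, 3.0]
opening: 0.231
finger_force: 6.0
[ 0.47906881 -0.27005855  0.05484457] [-0.20784297 -0.21743028  3.04861802] [ 0.04421285  0.05370047 -0.01771411]
```

```bash
python3 -m jog '[{"wx":0,"wy":0,"wz":0,"dx":0,"dy":0,"dz":0,"hand":0.85},{"wx":0,"wy":0,"wz":0,"dx":0,"dy":0,"dz":0.02,"hand":0.85},{"wx":0,"wy":0,"wz":0,"dx":0,"dy":0,"dz":0.03,"hand":0.85},{"wx":0,"wy":0,"wz":0,"dx":0,"dy":0,"dz":0.03,"hand":0.85},{"wx":0,"wy":0,"wz":0,"dx":0,"dy":0,"dz":0.03,"hand":0.85}]' 15
python3 -m jog '[{"wx":0,"wy":0,"wz":0,"dx":0,"dy":0,"dz":0.03,"hand":0.85},{"wx":0,"wy":0,"wz":0,"dx":0,"dy":0,"dz":0.04,"hand":0.85},{"wx":0,"wy":0,"wz":0,"dx":0,"dy":0,"dz":0.06,"hand":0.85},{"wx":0,"wy":0,"wz":0,"dx":0,"dy":0,"dz":0.1,"hand":0.85},{"wx":0,"wy":0,"wz":0,"dx":0,"dy":0,"dz":0.12,"hand":0.85}]'
python3 -m jog '[{"wx":0,"wy":0,"wz":0,"dx":0,"dy":0,"dz":0.06,"hand":0.85},{"wx":0,"wy":0,"wz":0,"dx":0,"dy":0,"dz":0,"hand":0.85},{"wx":0,"wy":0,"wz":0,"dx":0,"dy":0,"dz":0,"hand":0.85}]'
python3 -c "
from h import *
cv2.imwrite('pics/c7.png',cv2.resize(r.snapshot('side')[140:340,260:460],None,fx=3,fy=3)[...,::-1])"
```

```text
clock: 23.5
tool_pos: [0.4788, -0.27, 0.0828]
eef_rot: [0.161, 0.987, 0.0, -0.0]
contact_force: [0.1, -1.3, -1.4]
opening: 0.234
finger_force: 15.0
clock: 23.92
tool_pos: [0.4777, -0.2695, 0.1701]
eef_rot: [0.161, 0.987, 0.0, -0.001]
contact_force: [0.3, -0.4, 0.2]
opening: 0.228
finger_force: 15.0
clock: 24.17
tool_pos: [0.4791, -0.2702, 0.1855]
eef_rot: [0.161, 0.987, -0.0, 0.001]
contact_force: [0.4, -0.0, -0.8]
opening: 0.233
finger_force: 15.0
```

View pics/c7.png

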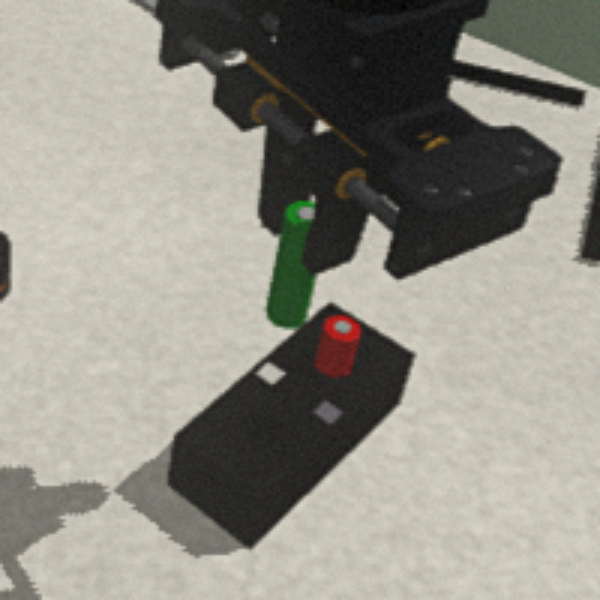

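```bash
python3 -c "
from h import *
for z in(.136,.206): print(proj('side',[.479,-.270,z]))
im=r.snapshot('side');m=cmask(im,62,12,(360,228),40)
p=np.argwhere(m)
for f in(p[:,0].min()+4,p[:,0].max()-8,p[:,0].max()-4): q=p[p[:,0]==f][:,1];print(f,q.min(),q.max())
print(p[:,0].min(),p[:,0].max())
"
```

```text
[354.87438222 243.3351566 ]
[362.07428373 209.27701608]
212 354 362
241 349 361
245 349 360
208 249
```

The cell is held upright: its left edge runs 354→349 px, matching the projected vertical, with the base around z≈0.136. The red cell is undisturbed at crop (338,345). I'll carry it to the green bay.

```bash
python3 -m jog '[{"wx":0,"wy":0,"wz":0,"dx":0.009,"dy":0.05,"dz":0,"hand":0.85},{"wx":0,"wy":0,"wz":0,"dx":0.018,"dy":0.1,"dz":0,"hand":0.85},{"wx":0,"wy":0,"wz":0,"dx":0.0276,"dy":0.15,"dz":0,"hand":0.85},{"wx":0,"wy":0,"wz":0,"dx":0.0276,"dy":0.15,"dz":0,"hand":0.85},{"wx":0,"wy":0,"wz":0,"dx":0.0276,"dy":0.15,"dz":0,"hand":0.85}]'
python3 -m jog '[{"wx":0,"wy":0,"wz":0,"dx":0.0276,"dy":0.15,"dz":0,"hand":0.85},{"wx":0,"wy":0,"wz":0,"dx":0.0276,"dy":0.15,"dz":0,"hand":0.85},{"wx":0,"wy":0,"wz":0,"dx":0.0276,"dy":0.15,"dz":0,"hand":0.85},{"wx":0,"wy":0,"wz":0,"dx":0.0276,"dy":0.15,"dz":0,"hand":0.85},{"wx":0,"wy":0,"wz":0,"dx":0.0276,"dy":0.15,"dz":0,"hand":0.85}]'
python3 -m jog '[{"wx":0,"wy":0,"wz":0,"dx":0.0276,"dy":0.15,"dz":0,"hand":0.85},{"wx":0,"wy":0,"wz":0,"dx":0.0276,"dy":0.15,"dz":0,"hand":0.85},{"wx":0,"wy":0,"wz":0,"dx":0.0276,"dy":0.15,"dz":0,"hand":0.85},{"wx":0,"wy":0,"wz":0,"dx":0.0276,"dy":0.15,"dz":0,"hand":0.85},{"wx":0,"wy":0,"wz":0,"dx":0.0276,"dy":0.15,"dz":0,"hand":0.85}]'
python3 -m jog '[{"wx":0,"wy":0,"wz":0,"dx":0.022,"dy":0.12,"dz":0,"hand":0.85},{"wx":0,"wy":0,"wz":0,"dx":0.009,"dy":0.05,"dz":0,"hand":0.85},{"wx":0,"wy":0,"wz":0,"dx":0,"dy":0,"dz":0,"hand":0.85},{"wx":0,"wy":0,"wz":0,"dx":0,"dy":0,"dz":0,"hand":0.85},{"wx":0,"wy":0,"wz":0,"dx":0,"dy":0,"dz":0,"hand":0.85}]'
```

```text
clock: 24.68
tool_pos: [0.5056, -0.1173, 0.1834]
eef_rot: [0.161, 0.987, 0.0, -0.001]
contact_force: [1.0, 0.6, -0.0]
opening: 0.228
finger_force: 15.0
clock: 25.1
tool_pos: [0.5396, 0.0706, 0.1834]
eef_rot: [0.161, 0.987, -0.0, -0.001]
contact_force: [0.8, 1.1, -1.1]
opening: 0.23
finger_force: 15.0
clock: 25.52
tool_pos: [0.5737, 0.2579, 0.1831]
eef_rot: [0.16, 0.987, -0.001, -0.001]
contact_force: [0.9, -0.4, -1.0]
opening: 0.23
finger_force: 15.0
clock: 25.93
tool_pos: [0.5824, 0.2955, 0.1835]
eef_rot: [0.162, 0.987, -0.002, -0.001]
contact_force: [-0.2, -0.1, 0.2]
opening: 0.237
finger_force: 15.0
```

```bash
python3 -m jog '[{"wx":0,"wy":0,"wz":0,"dx":0.004,"dy":0.006,"dz":-0.06,"hand":0.85},{"wx":0,"wy":0,"wz":0,"dx":0,"dy":0,"dz":-0.12,"hand":0.85},{"wx":0,"wy":0,"wz":0,"dx":0,"dy":0,"dz":-0.12,"hand":0.85},{"wx":0,"wy":0,"wz":0,"dx":0,"dy":0,"dz":-0.1,"hand":0.85},{"wx":0,"wy":0,"wz":0,"dx":0,"dy":0,"dz":-0.04,"hand":0.85}]'
python3 -m jog '[{"wx":0,"wy":0,"wz":0,"dx":0,"dy":0,"dz":-0.03,"hand":0.85},{"wx":0,"wy":0,"wz":0,"dx":0,"dy":0,"dz":-0.015,"hand":0.85},{"wx":0,"wy":0,"wz":0,"dx":0,"dy":0,"dz":0,"hand":0.85},{"wx":0,"wy":0,"wz":0,"dx":0,"dy":0,"dz":0,"hand":0.85},{"wx":0,"wy":0,"wz":0,"dx":0,"dy":0,"dz":0,"hand":0.85}]'
python3 -m jog '[{"wx":0,"wy":0,"wz":0,"dx":0,"dy":0,"dz":-0.004,"hand":0.85},{"wx":0,"wy":0,"wz":0,"dx":0,"dy":0,"dz":0,"hand":0.85},{"wx":0,"wy":0,"wz":0,"dx":0,"dy":0,"dz":0,"hand":0.85}]'
```

```text
clock: 26.35
tool_pos: [0.5821, 0.295, 0.0709]
eef_rot: [0.162, 0.987, -0.003, -0.002]
contact_force: [-0.3, -0.4, -0.3]
opening: 0.233
finger_force: 15.0
clock: 26.77
tool_pos: [0.5849, 0.2995, 0.0648]
eef_rot: [0.161, 0.987, 0.001, 0.001]
contact_force: [0.1, 0.6, -0.5]
opening: 0.231
finger_force: 15.0
clock: 27.02
tool_pos: [0.5842, 0.2992, 0.0627]
eef_rot: [0.161, 0.987, 0.0, 0.0]
contact_force: [0.1, -0.7, -0.9]
opening: 0.233
finger_force: 15.0
```

```bash
python3 -m jog '[{"wx":0,"wy":0,"wz":0,"dx":0,"dy":0,"dz":-0.008,"hand":0.85},{"wx":0,"wy":0,"wz":0,"dx":0,"dy":0,"dz":0,"hand":0.85},{"wx":0,"wy":0,"wz":0,"dx":0,"dy":0,"dz":0,"hand":0.85}]'
python3 -m jog '[{"wx":0,"wy":0,"wz":0,"dx":0,"dy":0,"dz":-0.005,"hand":0.85},{"wx":0,"wy":0,"wz":0,"dx":0,"dy":0,"dz":0,"hand":0.85},{"wx":0,"wy":0,"wz":0,"dx":0,"dy":0,"dz":0,"hand":0.85}]'
python3 -m jog '[{"wx":0,"wy":0,"wz":0,"dx":0,"dy":0,"dz":-0.004,"hand":0.85},{"wx":0,"wy":0,"wz":0,"dx":0,"dy":0,"dz":0,"hand":0.85},{"wx":0,"wy":0,"wz":0,"dx":0,"dy":0,"dz":0,"hand":0.85}]'
```

```text
clock: 27.27
tool_pos: [0.5839, 0.299, 0.0601]
eef_rot: [0.161, 0.987, -0.0, -0.0]
contact_force: [0.3, 0.1, -0.0]
opening: 0.231
finger_force: 15.0
clock: 27.52
tool_pos: [0.5839, 0.299, 0.0589]
eef_rot: [0.161, 0.987, -0.0, -0.0]
contact_force: [0.0, 0.3, -0.8]
opening: 0.23
finger_force: 15.0
clock: 27.77
tool_pos: [0.584, 0.299, 0.058]
eef_rot: [0.161, 0.987, 0.0, -0.0]
contact_force: [-0.6, 0.8, 0.2]
opening: 0.233
finger_force: 15.0
```

```bash
python3 -m jog '[{"wx":0,"wy":0,"wz":0,"dx":0,"dy":0,"dz":-0.003,"hand":0.85},{"wx":0,"wy":0,"wz":0,"dx":0,"dy":0,"dz":0,"hand":0.85},{"wx":0,"wy":0,"wz":0,"dx":0,"dy":0,"dz":0,"hand":0.85}]'
python3 -m jog '[{"wx":0,"wy":0,"wz":0,"dx":0,"dy":0,"dz":-0.003,"hand":0.85},{"wx":0,"wy":0,"wz":0,"dx":0,"dy":0,"dz":0,"hand":0.85},{"wx":0,"wy":0,"wz":0,"dx":0,"dy":0,"dz":0,"hand":0.85}]'
```

```text
clock: 28.02
tool_pos: [0.584, 0.299, 0.0573]
eef_rot: [0.161, 0.987, 0.0, -0.0]
contact_force: [0.0, -0.1, -0.3]
opening: 0.232
finger_force: 15.0
clock: 28.27
tool_pos: [0.5842, 0.2992, 0.0569]
eef_rot: [0.161, 0.987, 0.0, 0.0]
contact_force: [-0.3, -0.0, 3.6]
opening: 0.231
finger_force: 15.0
```

```bash
python3 -m jog '[{"wx":0,"wy":0,"wz":0,"dx":0,"dy":0,"dz":0,"hand":0.72},{"wx":0,"wy":0,"wz":0,"dx":0,"dy":0,"dz":0,"hand":0.65},{"wx":0,"wy":0,"wz":0,"dx":0,"dy":0,"dz":0,"hand":0.6},{"wx":0,"wy":0,"wz":0,"dx":0,"dy":0,"dz":0,"hand":0.6},{"wx":0,"wy":0,"wz":0,"dx":0,"dy":0,"dz":0.04,"hand":0.6}]'
python3 -m jog '[{"wx":0,"wy":0,"wz":0,"dx":0,"dy":0,"dz":0.08,"hand":0.6},{"wx":0,"wy":0,"wz":0,"dx":0,"dy":0,"dz":0.12,"hand":0.6},{"wx":0,"wy":0,"wz":0,"dx":0,"dy":0,"dz":0.15,"hand":0.6},{"wx":0,"wy":0,"wz":0,"dx":0,"dy":0,"dz":0.15,"hand":0.6},{"wx":0,"wy":0,"wz":0,"dx":0,"dy":0,"dz":0.1,"hand":0.6}]'
python3 -m jog '[{"wx":0,"wy":0,"wz":0,"dx":-0.06,"dy":0.12,"dz":0,"hand":0.6},{"wx":0,"wy":0,"wz":0,"dx":-0.06,"dy":0.12,"dz":0,"hand":0.6},{"wx":0,"wy":0,"wz":0,"dx":-0.06,"dy":0.12,"dz":0,"hand":0.6},{"wx":0,"wy":0,"wz":0,"dx":-0.06,"dy":0.12,"dz":0,"hand":0.6},{"wx":0,"wy":0,"wz":0,"dx":0,"dy":0,"dz":0,"hand":0.6}]'
python3 -c "
from h import *
a=r.snapshot('side')[110:330,130:400]
cv2.imwrite('pics/c8.png',cv2.resize(a,None,fx=2.5,fy=2.5)[...,::-1])"
```

```text
clock: 28.68
tool_pos: [0.5826, 0.2982, 0.0649]
eef_rot: [0.161, 0.987, -0.001, -0.002]
contact_force: [-0.3, -0.2, -0.2]
opening: 0.402
finger_force: 0.0
clock: 29.1
tool_pos: [0.585, 0.2999, 0.2211]
eef_rot: [0.161, 0.987, 0.002, 0.002]
contact_force: [1.3, 1.0, 0.5]
opening: 0.402
finger_force: 0.0
clock: 29.52
tool_pos: [0.5175, 0.4285, 0.2177]
eef_rot: [0.156, 0.988, 0.004, -0.003]
contact_force: [-1.4, 1.4, 1.0]
opening: 0.397
finger_force: 0.0
```

View pics/c8.png

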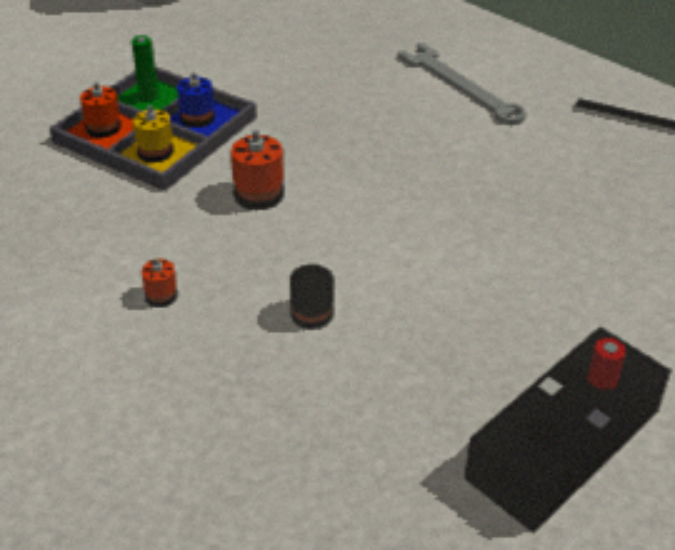

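All four stand upright in their own bays: orange (100,108), blue (196,100), yellow (152,133) and the green cell (143,68). The black motor (312,295), the red cell (606,362) and the decoys are untouched, and the arm is clear. I'll let the arm settle, then hand in.

```bash
python3 -m jog '[{"wx":0,"wy":0,"wz":0,"dx":0,"dy":0,"dz":0,"hand":0.6},{"wx":0,"wy":0,"wz":0,"dx":0,"dy":0,"dz":0,"hand":0.6},{"wx":0,"wy":0,"wz":0,"dx":0,"dy":0,"dz":0,"hand":0.6}]' && python3 -c "
from plant import r
print(r.finish_job())"
```

```text
clock: 29.82
tool_pos: [0.5253, 0.4171, 0.2167]
eef_rot: [0.163, 0.987, -0.001, 0.0]
contact_force: [0.5, 0.1, 0.3]
opening: 0.4
finger_force: 0.0
the job is handed in; nothing more can be done
None
```

The job is handed in after about 30 s: the orange, blue and yellow motors and the green cell stand upright in their own colour bays, and the black motor and red cell were left where they were.

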